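Hang the tall hardware pail on the post hanger

TASK

Clear the optical table: swing the flat-lying bail of the tall pail upright while the pail still stands on the table, then lift the pail by its bail and hang it on the forked hanger, with the bail's bar resting in the dips of both prongs. Leave it hanging upright, not swinging about, and leave the shallow pail where it stands.

Things in the scene. Friction and masses are not known exactly. Their poses are not given: they have to be found in the camera images.
- bail_grip (a point): Middle of the black sleeve (12 mm thick, 34 mm long, turns freely) on the bar of the tall pail's U-shaped bail; bar: 6 mm wire, 94 mm long, 90 mm from the hinge line. x points from hinge line to sleeve (level at the start, straight up when upright), y along the bar. The bail starts flat, level with its hinge, bar 42 mm clear of the rim; swings freely, falls back if let go early.
- tall_pail: Tall pail, empty stainless steel: 85 mm high, 96 mm across the rim, 80 mm across the foot, about 0.3 kg. Origin at the centre of its underside, z up. The bail's hinge line is 78 mm above the origin, crosses the pail's axis and runs along its y; the bail lies flat towards its +x. Bail arms 108 mm apart. With the bail upright the sleeve is 168 mm above the origin.
- hook_seat (a point): Fixed forked hanger: where the bar's middle belongs, 220 mm up, midway between two steel prongs (8 mm thick, 64 mm free between for the fingers). x points level to the post, 100 mm off; bar along y, across both prongs, in their dips. Tips, 28 mm to -x, rise 24 mm above this point, prongs at +x 16 mm, post 19 mm. Bring the bail in from -x, bar above the tips, pail below, then lower.
- shallow_pail: Bystander: shallow pail of the same steel and width with the same kind of bail, but only 45 mm high. Origin at the centre of its underside; its bail too lies flat towards its own +x. To be left alone.

How it is judged (in metres and radians):
On the way:
1. the tall pail's bail is swung upright (within 20 degrees) while the pail stands on the table (angle between bail_grip's own x axis and vertical below 0.35 rad and height (world z) of tall_pail below 0.012 m and angle between tall_pail's own z axis and vertical below 0.2 rad), for 0.1 s.
At the end, for the whole second after the job is handed in: The tall pail hangs by its bail: the middle of the bar is within 18 mm of the seat along the prongs, 20 mm sideways and 12 mm in height; the bail is upright within 14 degrees, the pail within 11 degrees, and it swings slower than 0.15 m/s (x of bail_grip in the frame of hook_seat between -0.018 and 0.018 m and y of bail_grip in the frame of hook_seat between -0.02 and 0.02 m and z of bail_grip in the frame of hook_seat between -0.012 and 0.012 m and angle between bail_grip's own x axis and vertical below 0.25 rad and angle between tall_pail's own z axis and vertical below 0.2 rad and linear speed of tall_pail below 0.15 m/s); the robot touches nothing.
It fails at once if the shallow pail is shifted by more than 30 mm (distance of shallow_pail from where it was at the start of the episode above 0.03 m).
It fails at once if the tall pail is knocked or tipped over (angle between tall_pail's own z axis and vertical above 0.7 rad).
It also fails if it takes over 69 s, if anything falls off the work surface, if the arm or the gripper's body presses on something with over 40 N, if the wrist force passes 120 N, or if a joint passes its speed limit or range.

ROBOT

A 7-joint arm with a two-finger parallel gripper is mounted at the origin on the work surface. World frame = base frame: x ahead of the robot, y to its left, z up, the work surface at z = 0. Lengths are in mm, angles in degrees, forces in N, time in s.
With the tool pointing down it reaches from about 425 to 875 mm from the base axis. Payload 8.4 kg.
Tool frame: the origin (TCP) lies midway between the tips of the shut fingers; the grasp point (between the pads) lies hold_point_z behind it (hold_point_z is the distance from the TCP to the grasp point, in mm); z points along the fingers, x is the direction in which the jaws open and shut, and the axes are right-handed (so a half turn about z gives the same grasp; the last joint's range is limited). The gripper opens to 87 mm and grips with 3 to 60 N. Pads are 19 mm wide; open, the fingers measure 117 mm over their backs; the gripper's body (75 mm by 190 mm) begins 51 mm behind the grasp point.
Start: joints at [64.045, 19.091, 2.286, 83.961, -0.768, 76.965, -3.352], TCP at [225.178, -609.718, 184.346] pointing down, gripper open.
Joint ranges: [-147.57, 147.57], [-21.85, 119.76], [-74.77, 79.35], [14.55, 137.4], [-85.83, 265.84], [4.83, 119.75], [-152.11, 152.11]. Speed limits (degrees/s): [127.2, 127.2, 159.86, 159.86, 180, 180, 180].

INTERFACE

Orientations are given as [roll, pitch, yaw] about the fixed x, y, z axes, in that order (R = Rz(yaw) Ry(pitch) Rx(roll)).
In Python, from station import * gives the robot as it stands.
- The arm moves only by the shell command python3 -m pendant 'ROWS' [OPENING] [FORCE]. ROWS is JSON, a list of rows, each an object of numbers: "dx", "dy", "dz": the shift along the world's x, y, z as a fraction of full scale; "roll": the turn about the world's z as a fraction of full scale. A call has 1 to 5 rows; each row shifts and turns the pose as measured when the row begins; what a row does not reach is not made up. Full scale, the value 1, is 0.3 m for a shift and 1.5 rad for a turn. A row lasts 1/8 s, in which the tool goes at most 62.5 mm and 10.7 degrees, less where a joint would pass 70% of its speed; a pose out of reach is approached as far as the arm can. A call with a number of a shift or a turn outside -1 to 1 is refused whole. A call with a gripper value outside its range is refused whole. OPENING is the finger opening in mm, from 0 to 87, set as the call begins (- or left out, the last holds). The fingers move at their own pace and stop on an object; FORCE is the grip in N (left out, the last holds). Time passes only in rows, so rows that do not move let the fingers close. It gives the time, the measured TCP pose, the force and the opening at its end, in the units of the state.
- get_state(): the state, without advancing time (a new reading comes with each control period).
- get_image(name): name is "side" or "top" or "wrist"; returns (picture, depth): 480x640x3 uint8, red, green, blue; 480x640 float32, mm along the optical axis (not along the pixel's ray), 0 where there is no reading.
- camera_model(name): a dict with "K" (3x3 intrinsics, pixels), "k1" (the pictures are not rectified: a ray, as slopes to the right and down, at radius r is drawn at 1 + k1 r^2 times it, then the intrinsics apply), "R" (3x3) and "t" (3): a world point X has camera coordinates R X + t; the wrist camera has in their place "hand_eye" (4x4, takes a point from camera to tool coordinates, whose origin is the TCP and whose axes are the tool frame's). Camera axes: x right, y down, z forward; pixel columns grow to the right and rows downward; lengths in mm; the calibration is good to about 2 mm. A picture is of the moment at which its call begins: read the wrist's pose just before it. camera_model takes no time and is no camera call.
- close_job(): hands the job in, once; it reports no verdict.
The state is a dict: "time_s": time; "qpos": joint angles; "joint_velocities": joint speeds; "joint_efforts": joint torques, N m; "ee_pos": TCP position; "tcp_rot": TCP orientation; "ft_force": force on the tool from outside, world axes, zero at the start; "torque": the same for the moment, N m; "width": opening from 0.0 (shut) to 1.0 (fully open).
Only numpy, scipy, OpenCV 4.12 (cv2) and the standard library are available. Lean on these libraries where they do the work, as an engineer would, in place of code of your own. Each camera call takes 0.05 s, during which the arm holds its last target. There are 200 camera calls.

## Working session

There is one attempt and no reset: what is moved stays moved. The work goes in short steps, Python scripts to look and compute and a shell command to move; the robot and the scene stay as the last step left them, time stands still between calls to the robot, and variables do not carry over. Pictures are saved under pics/ and viewed, about 8 in all and at most 12, crops included, and the job is handed in when it is done.

```bash
mkdir -p pics; ls
python3 - <<'E'
from station import *
import cv2
s=get_state();print({k:s[k] for k in("time_s","ee_pos","tcp_rot","width")})
try: print(hold_point_z)
except Exception as e: print(e)
for n in("side","top"):
    p,d=get_image(n);cv2.imwrite(f"pics/{n}0.png",p[:,:,::-1]);import numpy as np;np.save(f"pics/{n}0.npy",d)
    m=camera_model(n);print(n,m)
E
```

```text
pics
{'time_s': 0.0, 'ee_pos': array([ 224.99386803, -609.25303628,  183.47203468]), 'tcp_rot': array([ 1.79994864e+02,  9.13451660e-02, -6.97289913e+01]), 'width': 0.9986442365627171}
18.700000000000003
side {'K': array([[514.03171873,   0.        , 324.06003917],
       [  0.        , 514.03171873, 231.7152018 ],
       [  0.        ,   0.        ,   1.        ]]), 'k1': -0.14308704903686117, 'R': array([[-0.997738  , -0.06545894, -0.01529759],
       [-0.02205601,  0.53374062, -0.84536057],
       [ 0.06350135, -0.84311095, -0.53397706]]), 't': array([ 550.04974374,  136.51555406, 1098.49884543])}
top {'K': array([[532.08108615,   0.        , 305.60468427],
       [  0.        , 532.08108615, 242.79576011],
       [  0.        ,   0.        ,   1.        ]]), 'k1': -0.07190065048147258, 'R': array([[ 0.0130756 , -0.9998765 , -0.00871827],
       [-0.99621962, -0.01227793, -0.08599843],
       [ 0.08588077,  0.00980979, -0.99625713]]), 't': array([   6.3934229 ,  567.85899894, 1044.4411184 ])}
```

View pics/top0.png

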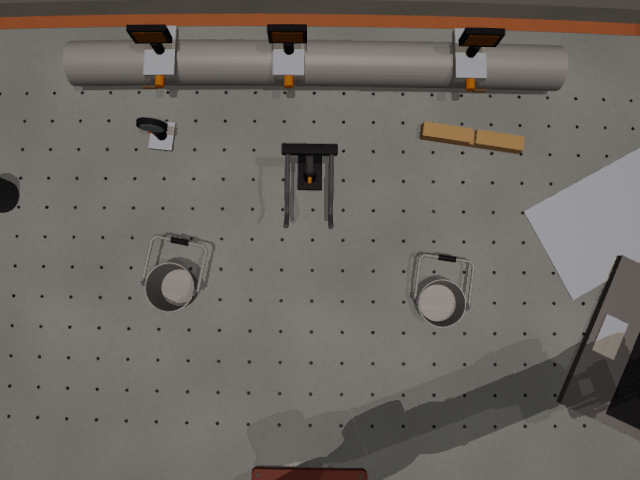

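View pics/side0.png

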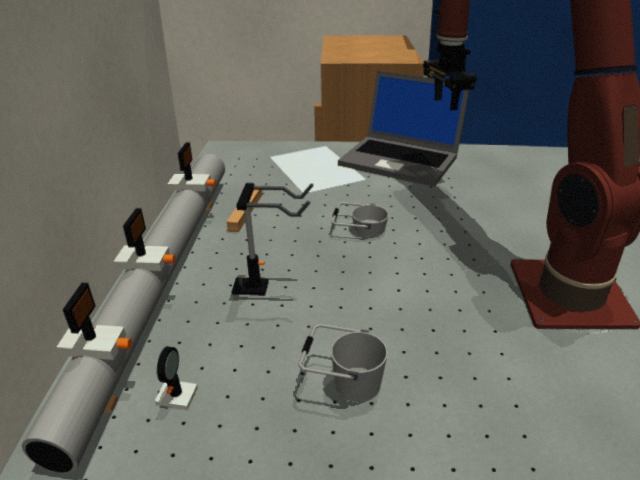

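The top view shows the tall pail at about (178,287) with its sleeve at (180,241). The shallow pail is at (440,302). The hanger prongs run from (288,150) and (331,150) to tips at (287,225) and (331,225). I'll enlarge both areas.

```bash
cat > h.py <<'E'
import numpy as np, cv2
from station import *
def ray(n,u,v):
    m=camera_model(n);K=m["K"]
    return m,cv2.undistortPoints(np.array([[[u,v]]],float),K,np.array([m["k1"],0,0,0.]))[0,0]
def atz(n,u,v,z):
    m,r=ray(n,u,v);R,t=m["R"],m["t"];C=-R.T@t;d=R.T@np.r_[r,1];return C+d*(z-C[2])/d[2]
def atd(n,u,v,dep):
    m,r=ray(n,u,v);return m["R"].T@(np.r_[r,1]*dep-m["t"])
E
python3 - <<'E'
from h import *
im=cv2.imread("pics/top0.png")
a=cv2.resize(im[225:325,135:225],None,fx=4.4,fy=4.4,interpolation=2)
b=cv2.resize(im[135:235,270:350],None,fx=4.4,fy=4.4,interpolation=2)
o=np.hstack([a,b]);print(o.shape);cv2.imwrite("pics/crop1.png",o)
E
```

```text
(440, 748, 3)
```

View pics/crop1.png

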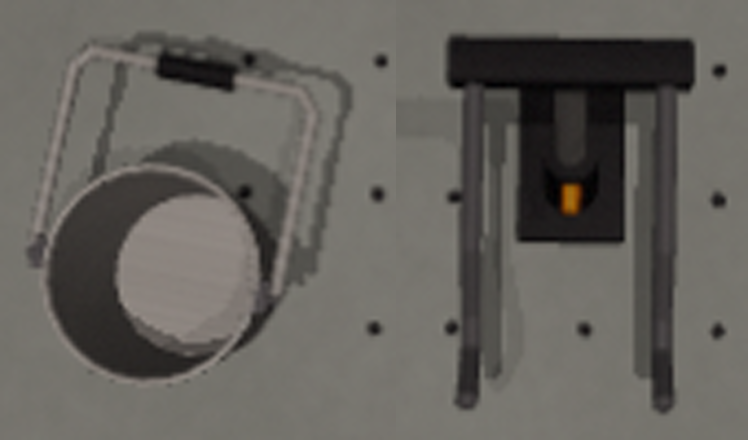

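Run:
```python
from h import *
np.set_printoptions(precision=1,suppress=True)
d=np.load("pics/top0.npy")
f=lambda u,v,z:atz("top",u,v,z)
sl=f(179.5,241.4,80);rim=f(169.8,287,85);h1=f(143.2,281.8,78);h2=f(195.9,291.6,78);b1=f(155.5,235.9,78);b2=f(203.9,245.9,78)
print("sleeve",sl,atd("top",179.5,241.4,d[241,179]),"rim",rim,"hinges",h1,h2,(h1+h2)/2,np.linalg.norm(h1-h2),"bar",np.linalg.norm(b1-b2),(b1+b2)/2)
for a in(sl-rim,sl-(h1+h2)/2,):print("x dir",np.degrees(np.arctan2(a[1],a[0])),np.linalg.norm(a[:2]))
for a in(h1-h2,b1-b2):print("y dir",np.degrees(np.arctan2(a[1],a[0]))-90)
t1=f(286.1,226.6,244);t2=f(330.9,226.6,244);r1=f(288.2,155.5,236);r2=f(330.9,155.5,236)
print("tips",t1,t2,"roots",r1,r2)
for n,u,v in(("t",286,225),("t",331,225),("r",288,160),("r",331,160),("m",288,195),("m",331,195),("dip",287,212),("dip",331,212)):
    w=d[v-1:v+2,u-2:u+3];w=w[w>0].min();print(n,atd("top",u,v,w))
for a in(r1-t1,r2-t2):print(np.degrees(np.arctan2(a[1],a[0])))
a=t1-t2;print(np.degrees(np.arctan2(a[1],a[0]))-90)
```

```text
sleeve [562.7 254.8  80. ] [562.4 253.9  83.4] rim [475.3 269.3  85. ] hinges [484.3 323.1  78. ] [467.3 220.7  78. ] [475.8 271.9  78. ] 103.7966839739469 bar 96.29204184587131 [563.8 255.1  78. ]
x dir -9.446827544304918 88.59922286511517
x dir -11.141309941152938 88.49850580387094
y dir -9.435880889882611
y dir -10.855558291606982
tips [574.4  43.  244. ] [575.3 -28.7 244. ] roots [692.6  41.9 236. ] [693.3 -28.  236. ]
t [576.8  43.1 245.8]
t [577.6 -28.7 246.1]
r [684.4  42.  238.4]
r [685.6 -28.2 236.9]
m [628.   41.4 230.9]
m [628.5 -28.8 232.6]
dip [601.7  43.1 218.3]
dip [602.7 -29.6 217.5]
-0.5335778697888841
0.32725588960258656
0.6921206053691265
```

Pail yaw is about -10.5°. The hinge centre is (475.5, 271), the sleeve is at (563, 255, 78), and the seat is near (604, 7, 220) with yaw about 0. The distances match the sizes given. Next I raise the tool and travel above everything.

```bash
python3 -m pendant '[{"dz":0.2},{"dz":0.2,"dx":0.05},{"dx":0.1,"dy":0.17,"roll":0.12},{"dx":0.1,"dy":0.17,"roll":0.12},{"dx":0.1,"dy":0.17,"roll":0.12}]'
python3 -m pendant '[{"dx":0.1,"dy":0.17,"roll":0.12},{"dx":0.1,"dy":0.17,"roll":0.12},{"dx":0.1,"dy":0.17,"roll":0.12},{"dx":0.08,"dy":0.17},{"dx":0.08,"dy":0.17}]'
```

```text
invalid input at $[0]: expected keys dx, dy, dz, roll
invalid input at $[0]: expected keys dx, dy, dz, roll
```

```bash
python3 -m pendant '[{"dx":0,"dy":0,"dz":0.2,"roll":0},{"dx":0.05,"dy":0,"dz":0.2,"roll":0},{"dx":0.1,"dy":0.17,"dz":0,"roll":0.12},{"dx":0.1,"dy":0.17,"dz":0,"roll":0.12},{"dx":0.1,"dy":0.17,"dz":0,"roll":0.12}]'
python3 -m pendant '[{"dx":0.1,"dy":0.17,"dz":0,"roll":0.12},{"dx":0.1,"dy":0.17,"dz":0,"roll":0.12},{"dx":0.1,"dy":0.17,"dz":0,"roll":0.12},{"dx":0.08,"dy":0.17,"dz":0,"roll":0},{"dx":0.08,"dy":0.17,"dz":0,"roll":0}]'
```

```text
time_s: 0.72
ee_pos: [328.0, -454.7, 303.8]
tcp_rot: [179.8, 0.3, -38.4]
ft_force: [0.3, 0.4, -0.6]
width: 0.996
time_s: 1.35
ee_pos: [468.7, -190.1, 302.6]
tcp_rot: [179.8, 0.4, -6.3]
ft_force: [1.0, 0.1, -0.7]
width: 1.001
```

```bash
python3 -m pendant '[{"dx":0.04,"dy":0.19,"dz":0,"roll":-0.05},{"dx":0.04,"dy":0.19,"dz":0,"roll":0},{"dx":0.04,"dy":0.19,"dz":0,"roll":0},{"dx":0.04,"dy":0.19,"dz":0,"roll":0},{"dx":0.04,"dy":0.19,"dz":0,"roll":0}]' 40
python3 -m pendant '[{"dx":0.04,"dy":0.19,"dz":0,"roll":0},{"dx":0.04,"dy":0.19,"dz":0,"roll":0},{"dx":0.02,"dy":0.18,"dz":-0.1,"roll":0},{"dx":0,"dy":0,"dz":-0.1,"roll":0},{"dx":0,"dy":0,"dz":0,"roll":0}]'
python3 - <<'E'
from h import *
s=get_state();p,d=get_image("wrist");cv2.imwrite("pics/w1.png",p[:,:,::-1]);np.save("pics/w1.npy",d)
print(list(s["ee_pos"]),list(s["tcp_rot"]),camera_model("wrist"))
E
```

```text
time_s: 1.98
ee_pos: [529.0, 103.9, 301.3]
tcp_rot: [179.7, 0.5, -10.8]
ft_force: [1.3, -0.5, -0.3]
width: 0.519
time_s: 2.6
ee_pos: [557.3, 281.6, 238.2]
tcp_rot: [179.8, 0.7, -10.5]
ft_force: [0.6, -1.6, -0.6]
width: 0.457
[np.float64(557.3205349302572), np.float64(281.5778135668015), np.float64(238.24276536881902)] [np.float64(179.79427740482592), np.float64(0.6869535810934296), np.float64(-10.458160255253622)] {'K': array([[427.45682996,   0.        , 318.84510681],
       [  0.        , 427.45682996, 243.60929387],
       [  0.        ,   0.        ,   1.        ]]), 'k1': -0.0694529948598342, 'hand_eye': array([[ 9.99998603e-01, -9.07114510e-04, -1.40419107e-03,
         1.86929725e-01],
       [ 1.28574370e-03,  9.54175903e-01,  2.99243536e-01,
        -8.31904470e+01],
       [ 1.06839713e-03, -2.99244923e-01,  9.54175736e-01,
        -2.00484704e+02],
       [ 0.00000000e+00,  0.00000000e+00,  0.00000000e+00,
         1.00000000e+00]])}
```

View pics/w1.png

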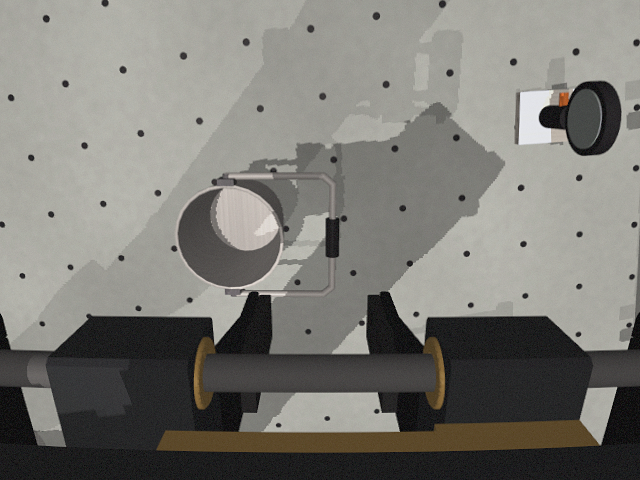

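The wrist view shows the sleeve at (332,237) and the bar nearly vertical from (333,185) to (331,288). The hinges are at (225,182) and (235,292).

```bash
cat >> h.py <<'E'
from scipy.spatial.transform import Rotation as Ro
def wrist_atz(s,u,v,z):
    m,r=ray("wrist",u,v);H=m["hand_eye"];R=Ro.from_euler("xyz",s["tcp_rot"],degrees=True).as_matrix()
    C=R@H[:3,3]+s["ee_pos"];d=R@H[:3,:3]@np.r_[r,1];return C+d*(z-C[2])/d[2]
E
python3 - <<'E'
from h import *
np.set_printoptions(precision=1,suppress=True)
s=dict(ee_pos=np.array([557.3,281.6,238.2]),tcp_rot=[179.794,.687,-10.458])
d=np.load("pics/w1.npy");print(d[235:240,330:335].min())
P=lambda u,v,z=78:wrist_atz(s,u,v,z)
sl=P(332,237,80);h=(P(225,182)+P(235,292))/2;y=P(333,185)-P(331,288)
print(sl,h,sl-h,np.linalg.norm((sl-h)[:2]),np.degrees(np.arctan2(y[1],y[0]))-90)
print(sl[:2]-s["ee_pos"][:2])
E
```

```text
368.17233
[562.1 256.5  80. ] [472.8 270.1  78. ] [ 89.3 -13.6   2. ] 90.30737385186903 -11.06735268350306
[  4.8 -25.1]
```

```bash
python3 -m pendant '[{"dx":0.017,"dy":-0.085,"dz":-0.1,"roll":0},{"dx":0,"dy":0,"dz":-0.1,"roll":0},{"dx":0,"dy":0,"dz":-0.1,"roll":0},{"dx":0,"dy":0,"dz":0,"roll":0}]'
```

```text
time_s: 3.15
ee_pos: [566.6, 253.7, 155.3]
tcp_rot: [-179.9, 0.1, -10.8]
ft_force: [0.1, 0.5, 1.0]
width: 0.453
```

```bash
python3 -m pendant '[{"dx":-0.014,"dy":0.008,"dz":0,"roll":0},{"dx":0,"dy":0,"dz":-0.06,"roll":0},{"dx":0,"dy":0,"dz":-0.06,"roll":0},{"dx":0,"dy":0,"dz":-0.06,"roll":0},{"dx":0,"dy":0,"dz":0,"roll":0}]'
```

```text
time_s: 3.78
ee_pos: [563.8, 256.8, 102.0]
tcp_rot: [-179.8, -0.1, -10.8]
ft_force: [0.3, 0.3, -0.1]
width: 0.46
```

```bash
python3 -m pendant '[{"dx":-0.004,"dy":0,"dz":-0.06,"roll":0},{"dx":0,"dy":0,"dz":-0.06,"roll":0},{"dx":0,"dy":0,"dz":-0.02,"roll":0},{"dx":0,"dy":0,"dz":0,"roll":0}]'
python3 - <<'E'
from h import *
p,d=get_image("side");cv2.imwrite("pics/s2.png",cv2.resize(p[250:430,230:430,::-1],None,fx=3,fy=3));print(get_state()["ee_pos"])
E
```

```text
time_s: 4.28
ee_pos: [562.3, 256.9, 56.7]
tcp_rot: [-179.8, -0.1, -10.8]
ft_force: [-0.6, 0.3, -0.0]
width: 0.461
[562.39328371 256.98398781  57.02781389]
```

View pics/s2.png

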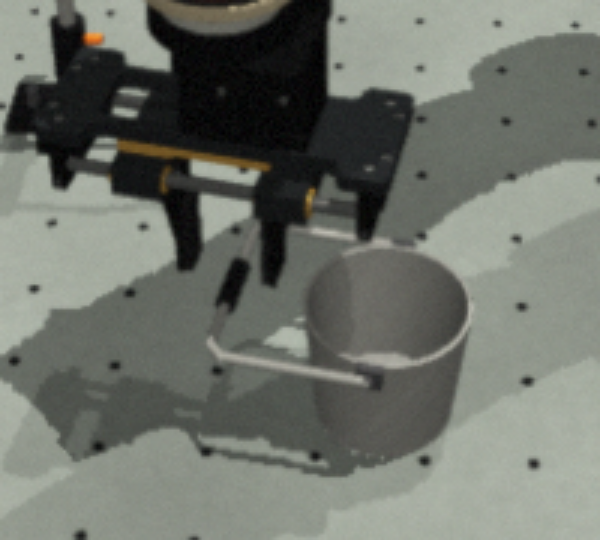

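The sleeve at crop (233,286), full image about (307.7,345.3), looks nearer to the camera than the fingers. I'll check this with projections before closing.

Run:
```python
from h import *
np.set_printoptions(precision=1,suppress=True)
def pr(n,X):
    m=camera_model(n);return cv2.projectPoints(np.array([X],float),cv2.Rodrigues(m["R"])[0],m["t"],m["K"],np.array([m["k1"],0,0,0.]))[0].ravel()
c=lambda X:(pr("side",X)-[230,250])*3
for X in([562.4,257,57],[562.4,257,76],[562.4,256,78],[474,270.5,85]):print(X,c(X))
s=get_state();a=np.radians(-10.8);u=np.array([np.cos(a),np.sin(a),0])
for k in(-20,20):print("tip",c(s["ee_pos"]+k*u))
p,d=get_image("side")
x=d[340:350,303:313];print(atd("side",307.7,345.3,np.median(x)),x.min(),x.max())
for cx,cy in((187,255),(270,270)):
    U,V=230+cx/3,250+cy/3;print(atd("side",U,V,d[round(V),round(U)]))
```

```text
[562.4, 257, 57] [232.6 312.5]
[562.4, 257, 76] [231.4 289.1]
[562.4, 256, 78] [231.5 285.3]
[474, 270.5, 85] [386.1 300.3]
tip [265.9 318.4]
tip [199.6 306.4]
[561.3 257.5  79.1] 860.14514 998.73126
[586.2 260.1 104.5]
[538.4 273.2 108.1]
```

The state puts the tips at z=57, but the picture shows them about 30 mm higher. I'll wait a moment and recheck with depth.

```bash
python3 -m pendant '[{"dx":0,"dy":0,"dz":0,"roll":0},{"dx":0,"dy":0,"dz":0,"roll":0}]'
python3 - <<'E'
from h import *
np.set_printoptions(precision=0,suppress=True)
s=get_state();print(s["ee_pos"],s["qpos"])
p,d=get_image("side")
for U in (290,292,294,316,318,320,322):
    col=[(V,atd("side",U,V,d[V,U])) for V in range(325,356,3)]
    print(U,[(v,*x.round().astype(int)) for v,x in col])
cv2.imwrite("pics/s3.png",cv2.resize(p[280:400,250:390,::-1],None,fx=5,fy=5,interpolation=2))
E
```

```text
time_s: 4.62
ee_pos: [563.4, 257.5, 58.6]
tcp_rot: [-179.7, -0.2, -10.8]
ft_force: [0.6, 0.6, -0.5]
width: 0.462
[563. 257.  59.] [  4.  26. -42.  95.  19.  65. -53.]
290 [(325, np.int64(589), np.int64(260), np.int64(127)), (328, np.int64(589), np.int64(260), np.int64(121)), (331, np.int64(589), np.int64(262), np.int64(116)), (334, np.int64(589), np.int64(265), np.int64(111)), (337, np.int64(590), np.int64(263), np.int64(103)), (340, np.int64(607), np.int64(165), np.int64(0)), (343, np.int64(606), np.int64(176), np.int64(2)), (346, np.int64(605), np.int64(183), np.int64(1)), (349, np.int64(604), np.int64(189), np.int64(-1)), (352, np.int64(603), np.int64(197), np.int64(-1)), (355, np.int64(602), np.int64(206), np.int64(0))]
292 [(325, np.int64(585), np.int64(263), np.int64(130)), (328, np.int64(585), np.int64(264), np.int64(124)), (331, np.int64(586), np.int64(262), np.int64(116)), (334, np.int64(586), np.int64(262), np.int64(109)), (337, np.int64(586), np.int64(264), np.int64(103)), (340, np.int64(603), np.int64(166), np.int64(1)), (343, np.int64(602), np.int64(175), np.int64(1)), (
[... 2335 characters left out ...]
 np.int64(187), np.int64(0)), (352, np.int64(546), np.int64(197), np.int64(2)), (355, np.int64(546), np.int64(204), np.int64(1))]
322 [(325, np.int64(534), np.int64(274), np.int64(142)), (328, np.int64(535), np.int64(273), np.int64(135)), (331, np.int64(535), np.int64(276), np.int64(131)), (334, np.int64(535), np.int64(272), np.int64(121)), (337, np.int64(535), np.int64(269), np.int64(111)), (340, np.int64(535), np.int64(270), np.int64(105)), (343, np.int64(544), np.int64(168), np.int64(-2)), (346, np.int64(544), np.int64(178), np.int64(-1)), (349, np.int64(543), np.int64(184), np.int64(-3)), (352, np.int64(543), np.int64(193), np.int64(-2)), (355, np.int64(542), np.int64(203), np.int64(0))]
```

View pics/s3.png

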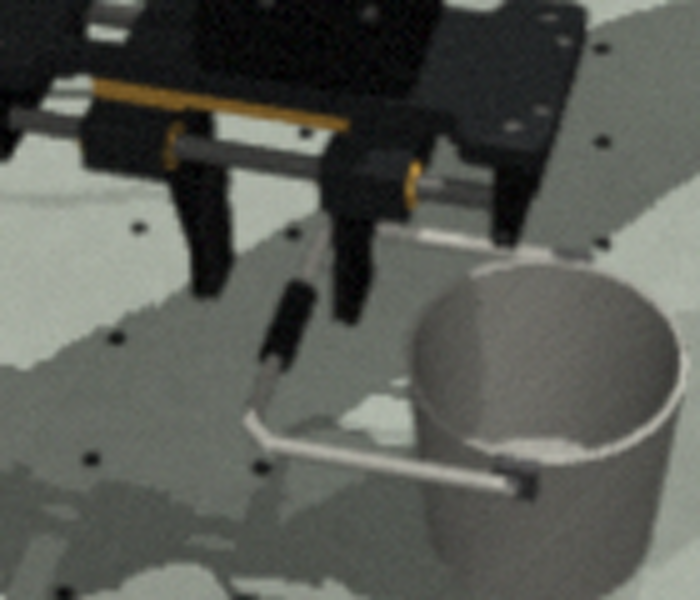

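The xy agrees, but the fingertips sit at z≈95 while the state says 58. I'll see what the wrist depth says about the table height and where the fingertips lie in the tool frame.

Run:
```python
from h import *
np.set_printoptions(precision=1,suppress=True)
def tool(u,v,dep):
    m,r=ray("wrist",u,v);H=m["hand_eye"];return H[:3,:3]@(np.r_[r,1]*dep)+H[:3,3]
def world(s,X):return Ro.from_euler("xyz",s["tcp_rot"],degrees=True).as_matrix()@X+s["ee_pos"]
s1=dict(ee_pos=np.array([557.3,281.6,238.2]),tcp_rot=[179.794,.687,-10.458]);d1=np.load("pics/w1.npy")
s2=get_state();p2,d2=get_image("wrist");cv2.imwrite("pics/w2.png",p2[:,:,::-1])
for s,d in((s1,d1),(s2,d2)):
    for u,v in((60,150),(200,60),(400,60),(480,280)):
        print("bg",u,v,world(s,tool(u,v,d[v,u])))
for u,v in((258,298),(262,300),(255,310),(262,330),(380,298),(385,310),(380,330)):print("tip",u,v,tool(u,v,d1[v,u]))
```

```text
bg 60 150 [297.1 376.9   0.4]
bg 200 60 [465.1 431.3   0.3]
bg 400 60 [654.3 395.4  -0.4]
bg 480 280 [712.3 154.5   1.1]
bg 60 150 [420.  348.5   0.3]
bg 200 60 [518.1 380.    0.4]
bg 400 60 [629.9 358.2   0.1]
bg 480 280 [663.1 215.5   1.6]
tip 258 298 [-24.6 -10.9 -43.2]
tip 262 300 [-22.9 -10.3 -43.7]
tip 255 310 [-24.3 -10.8 -53.8]
tip 262 330 [-20.3  -8.4 -64.9]
tip 380 298 [ 24.7 -10.5 -42.3]
tip 385 310 [ 24.7 -11.6 -55.5]
tip 380 330 [ 21.3 -10.1 -68. ]
```

View pics/w2.png

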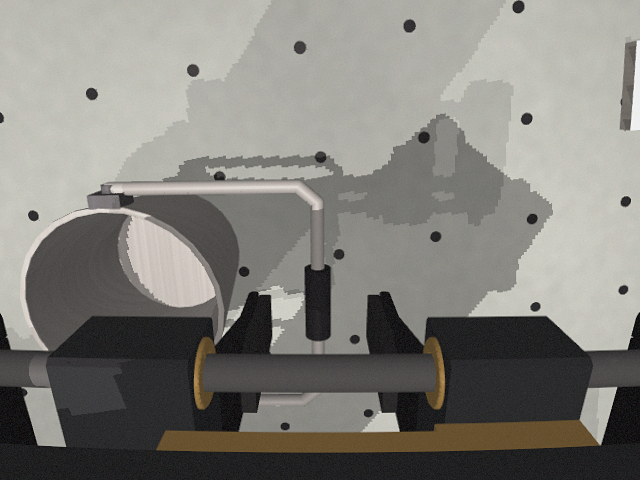

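The wrist depth puts the table at z=0, so the pose is good. The visible fingertips, however, lie about 38 mm short of the nominal TCP, and the side camera agrees. TCP z≈25 puts the sleeve between the pads in either case, so I lower a further 34 mm and close.

```bash
python3 -m pendant '[{"dx":-0.003,"dy":0,"dz":-0.05,"roll":0},{"dx":0,"dy":0,"dz":-0.05,"roll":0},{"dx":0,"dy":0,"dz":0,"roll":0}]'
python3 -m pendant '[{"dx":0,"dy":0,"dz":0,"roll":0},{"dx":0,"dy":0,"dz":0,"roll":0},{"dx":0,"dy":0,"dz":0,"roll":0},{"dx":0,"dy":0,"dz":0,"roll":0},{"dx":0,"dy":0,"dz":0,"roll":0}]' 0 30
```

```text
time_s: 5.1
ee_pos: [561.9, 257.0, 25.7]
tcp_rot: [-179.7, -0.2, -10.8]
ft_force: [-0.4, -0.3, 0.3]
width: 0.461
time_s: 5.72
ee_pos: [562.4, 257.3, 26.4]
tcp_rot: [-179.7, -0.2, -10.8]
ft_force: [-1.1, 0.5, -0.8]
width: 0.126
```

Gripped: the opening is about 11 mm on the 12 mm sleeve. Now the arc: hinge at about (473.6, 272), radius 90, and TCP z runs from 26.4 to 116.4.

```bash
python3 -m pendant '[{"dx":-0.002,"dy":0,"dz":0.039,"roll":0},{"dx":-0.008,"dy":0.002,"dz":0.039,"roll":0},{"dx":-0.012,"dy":0.002,"dz":0.037,"roll":0},{"dx":-0.018,"dy":0.003,"dz":0.035,"roll":0},{"dx":0,"dy":0,"dz":0,"roll":0}]'
```

```text
time_s: 6.35
ee_pos: [549.1, 260.1, 75.6]
tcp_rot: [-179.7, -0.3, -10.8]
ft_force: [-0.9, -0.2, -0.5]
width: 0.129
```

```bash
python3 -m pendant '[{"dx":-0.020,"dy":0.003,"dz":0.024,"roll":0},{"dx":-0.022,"dy":0.003,"dz":0.023,"roll":0},{"dx":-0.029,"dy":0.005,"dz":0.025,"roll":0},{"dx":-0.032,"dy":0.005,"dz":0.022,"roll":0},{"dx":0,"dy":0,"dz":0,"roll":0}]'
```

```text
time_s: 6.98
ee_pos: [515.7, 265.5, 105.6]
tcp_rot: [-179.7, -0.3, -10.8]
ft_force: [0.6, -0.5, -2.1]
width: 0.126
```

```bash
python3 -m pendant '[{"dx":-0.031,"dy":0.005,"dz":0.014,"roll":0},{"dx":-0.033,"dy":0.005,"dz":0.011,"roll":0},{"dx":-0.037,"dy":0.006,"dz":0.007,"roll":0},{"dx":-0.039,"dy":0.006,"dz":0.002,"roll":0},{"dx":0,"dy":0,"dz":0,"roll":0}]'
python3 - <<'E'
from h import *
p,d=get_image("side");cv2.imwrite("pics/s4.png",cv2.resize(p[220:430,250:450,::-1],None,fx=2.8,fy=2.8))
E
```

```text
time_s: 7.6
ee_pos: [470.3, 272.5, 116.1]
tcp_rot: [-179.7, -0.3, -10.7]
ft_force: [1.6, -0.1, -2.1]
width: 0.121
```

View pics/s4.png

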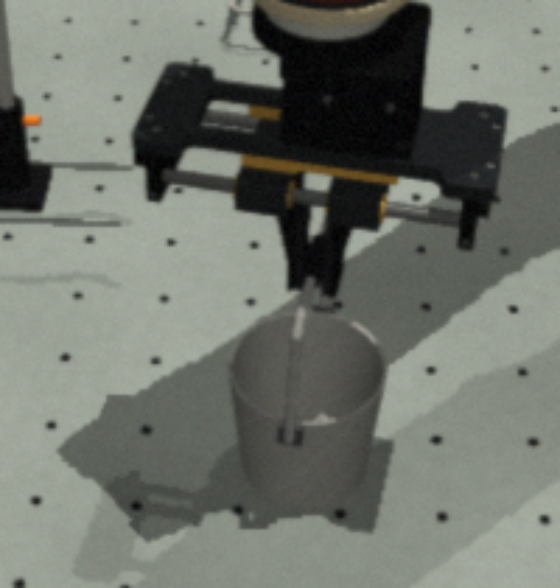

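The bail stands upright over the standing pail, with the fingers at (318,285) on the sleeve. Next I hold briefly, then lift straight up.

```bash
python3 -m pendant '[{"dx":0,"dy":0,"dz":0,"roll":0},{"dx":0,"dy":0,"dz":0,"roll":0},{"dx":0,"dy":0,"dz":0.03,"roll":0},{"dx":0,"dy":0,"dz":0.05,"roll":0},{"dx":0,"dy":0,"dz":0.06,"roll":0}]' - 45
python3 -m pendant '[{"dx":0,"dy":0,"dz":0.06,"roll":0},{"dx":0,"dy":0,"dz":0.06,"roll":0},{"dx":0,"dy":0,"dz":0.06,"roll":0},{"dx":0,"dy":0,"dz":0.03,"roll":0},{"dx":0,"dy":0,"dz":0,"roll":0}]'
```

```text
time_s: 8.28
ee_pos: [471.0, 271.1, 159.2]
tcp_rot: [-179.8, -0.1, -10.8]
ft_force: [0.4, 0.1, -2.5]
width: 0.124
time_s: 8.9
ee_pos: [472.1, 272.0, 229.8]
tcp_rot: [-179.6, -0.4, -10.8]
ft_force: [0.3, -0.1, -2.7]
width: 0.121
```

```bash
python3 -m pendant '[{"dx":0.01,"dy":-0.04,"dz":0,"roll":0.02},{"dx":0.012,"dy":-0.07,"dz":0,"roll":0.03},{"dx":0.012,"dy":-0.08,"dz":0,"roll":0.03},{"dx":0.012,"dy":-0.08,"dz":0,"roll":0.03},{"dx":0.012,"dy":-0.08,"dz":0,"roll":0.01}]'
python3 -m pendant '[{"dx":0.012,"dy":-0.08,"dz":0,"roll":0},{"dx":0.012,"dy":-0.08,"dz":0,"roll":0},{"dx":0.012,"dy":-0.08,"dz":0,"roll":0},{"dx":0.012,"dy":-0.08,"dz":0,"roll":0},{"dx":0.01,"dy":-0.06,"dz":0,"roll":0}]'
```

```text
time_s: 9.52
ee_pos: [487.1, 165.6, 226.1]
tcp_rot: [-179.7, -0.0, 0.1]
ft_force: [0.6, 0.5, -1.8]
width: 0.122
time_s: 10.15
ee_pos: [502.7, 46.5, 222.1]
tcp_rot: [-179.7, 0.3, 0.1]
ft_force: [0.4, 0.7, -2.3]
width: 0.122
```

```bash
python3 -m pendant '[{"dx":0.02,"dy":-0.07,"dz":0,"roll":0},{"dx":0.02,"dy":-0.045,"dz":0,"roll":0},{"dx":0.02,"dy":-0.015,"dz":0,"roll":0},{"dx":0,"dy":0,"dz":0,"roll":0},{"dx":0,"dy":0,"dz":0,"roll":0}]'
python3 - <<'E'
from h import *
np.set_printoptions(precision=1,suppress=True)
p,d=get_image("side");cv2.imwrite("pics/s5.png",cv2.resize(p[120:320,220:400,::-1],None,fx=3,fy=3))
E
```

```text
time_s: 10.78
ee_pos: [521.0, 6.7, 220.7]
tcp_rot: [-179.6, 0.5, 0.1]
ft_force: [0.6, 0.1, -2.5]
width: 0.124
```

View pics/s5.png

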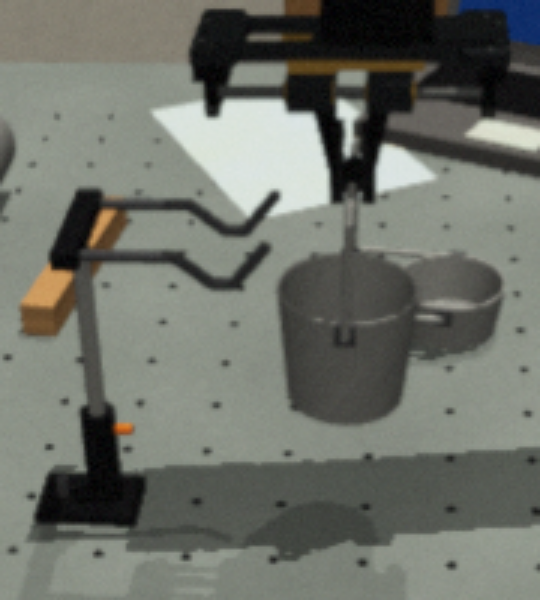

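The pail hangs at about (348,340) below the sleeve at (353,170). The prong dips are at crop (235,232) and (228,284). I'll compute the dip x, and the actual sleeve height.

Run:
```python
from h import *
np.set_printoptions(precision=1,suppress=True)
c=lambda x,y:(220+x/3,120+y/3)
for n,x,y,z in(("dip far",235,232,214),("dip near",228,284,214),("tip far",277,194,244),("tip near",266,246,244),("bendfar",187,206,232),("bendnear",178,257,232)):print(n,atz("side",*c(x,y),z))
def pr(n,X):
    m=camera_model(n);return cv2.projectPoints(np.array([X],float),cv2.Rodrigues(m["R"])[0],m["t"],m["K"],np.array([m["k1"],0,0,0.]))[0].ravel()
s=get_state();e=s["ee_pos"];print(e)
for z in(38,51.6,60):print("sleeve pred",z,(pr("side",e+[0,0,z])-[220,120])*3)
p,d=get_image("side")
for x,y in((353,165),(353,175),(352,205),(350,215)):
    U,V=c(x,y);print((x,y),atd("side",U,V,d[int(V),int(U)]))
```

```text
dip far [601.8 -22.6 214. ]
dip near [598.7  46.8 214. ]
tip far [572.4 -21.2 244. ]
tip near [573.2  50.1 244. ]
bendfar [633.8 -25.  232. ]
bendnear [630.1  44.8 232. ]
[521.    6.7 220.7]
sleeve pred 38 [352.4 194.7]
sleeve pred 51.6 [352.4 175.6]
sleeve pred 60 [352.3 163.7]
(353, 165) [520.8   2.6 277.8]
(353, 175) [520.   20.1 279.4]
(352, 205) [519.2  54.  275.9]
(350, 215) [520.3  58.1 271.1]
```

```bash
python3 -m pendant '[{"dx":0.03,"dy":0,"dz":0,"roll":0},{"dx":0.05,"dy":0,"dz":0.005,"roll":0},{"dx":0.06,"dy":0,"dz":0.005,"roll":0},{"dx":0.06,"dy":0,"dz":0.005,"roll":0},{"dx":0.04,"dy":0,"dz":0,"roll":0}]'
python3 -m pendant '[{"dx":0.02,"dy":0,"dz":0,"roll":0},{"dx":0,"dy":0,"dz":0,"roll":0},{"dx":0,"dy":0,"dz":0,"roll":0}]'
```

```text
time_s: 11.5
ee_pos: [598.0, 7.1, 225.7]
tcp_rot: [-179.7, 0.4, 0.1]
ft_force: [-0.9, 0.2, -3.3]
width: 0.119
time_s: 11.88
ee_pos: [604.8, 7.4, 225.0]
tcp_rot: [-179.6, 0.5, 0.1]
ft_force: [-0.2, 0.3, -3.1]
width: 0.119
```

```bash
python3 -m pendant '[{"dx":-0.005,"dy":0,"dz":-0.04,"roll":0},{"dx":0,"dy":0,"dz":-0.05,"roll":0},{"dx":0,"dy":0,"dz":-0.04,"roll":0},{"dx":0,"dy":0,"dz":-0.02,"roll":0},{"dx":0,"dy":0,"dz":0,"roll":0}]'
python3 -m pendant '[{"dx":0,"dy":0,"dz":-0.01,"roll":0},{"dx":0,"dy":0,"dz":0,"roll":0}]'
```

```text
time_s: 12.5
ee_pos: [601.7, 7.0, 176.1]
tcp_rot: [-179.7, 0.5, 0.1]
ft_force: [0.4, -0.4, -2.2]
width: 0.116
time_s: 12.75
ee_pos: [601.9, 7.1, 173.4]
tcp_rot: [-179.7, 0.5, 0.1]
ft_force: [-0.0, -0.1, -3.0]
width: 0.124
```

```bash
python3 -m pendant '[{"dx":0,"dy":0,"dz":-0.012,"roll":0},{"dx":0,"dy":0,"dz":0,"roll":0},{"dx":0,"dy":0,"dz":0,"roll":0}]'
python3 -m pendant '[{"dx":0,"dy":0,"dz":-0.008,"roll":0},{"dx":0,"dy":0,"dz":0,"roll":0},{"dx":0,"dy":0,"dz":0,"roll":0}]'
python3 - <<'E'
from h import *
p,d=get_image("side");cv2.imwrite("pics/s6.png",cv2.resize(p[130:310,220:380,::-1],None,fx=3.3,fy=3.3))
E
```

```text
time_s: 13.12
ee_pos: [602.4, 7.1, 170.1]
tcp_rot: [-179.7, 0.4, 0.1]
ft_force: [0.9, -0.4, -3.1]
width: 0.124
time_s: 13.5
ee_pos: [602.5, 7.2, 167.8]
tcp_rot: [-179.7, 0.4, 0.1]
ft_force: [0.0, -1.1, -2.6]
width: 0.122
```

View pics/s6.png

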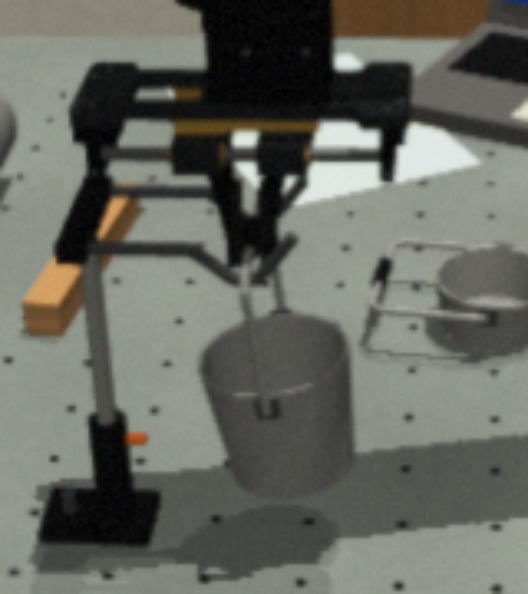

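The bar is at (245,262), almost in the dips, whose bottom is near (240,280). The pail is swinging, tilted about 8°. I lower further until the load comes off.

```bash
python3 -m pendant '[{"dx":0,"dy":0,"dz":-0.008,"roll":0},{"dx":0,"dy":0,"dz":0,"roll":0},{"dx":0,"dy":0,"dz":0,"roll":0},{"dx":0,"dy":0,"dz":0,"roll":0}]'
python3 -m pendant '[{"dx":0,"dy":0,"dz":-0.008,"roll":0},{"dx":0,"dy":0,"dz":0,"roll":0},{"dx":0,"dy":0,"dz":0,"roll":0},{"dx":0,"dy":0,"dz":0,"roll":0}]'
```

```text
time_s: 14.05
ee_pos: [602.7, 7.2, 167.5]
tcp_rot: [-179.7, 0.3, 0.1]
ft_force: [-1.1, -0.5, -0.2]
width: 0.124
time_s: 14.55
ee_pos: [603.1, 7.2, 167.4]
tcp_rot: [-179.7, 0.3, 0.1]
ft_force: [-2.6, -0.7, 2.5]
width: 0.122
```

The load is off the gripper at TCP z 167.4, so the bar is seated at about 219. I let the swing die down, then open.

```bash
Z='{"dx":0,"dy":0,"dz":0,"roll":0}'
python3 -m pendant '[{"dx":0,"dy":0,"dz":0,"roll":0},{"dx":0,"dy":0,"dz":0,"roll":0},{"dx":0,"dy":0,"dz":0,"roll":0},{"dx":0,"dy":0,"dz":0,"roll":0},{"dx":0,"dy":0,"dz":0,"roll":0}]' >/dev/null
python3 -m pendant '[{"dx":0,"dy":0,"dz":0,"roll":0},{"dx":0,"dy":0,"dz":0,"roll":0},{"dx":0,"dy":0,"dz":0,"roll":0},{"dx":0,"dy":0,"dz":0,"roll":0},{"dx":0,"dy":0,"dz":0,"roll":0}]' >/dev/null
python3 -m pendant '[{"dx":0,"dy":0,"dz":0,"roll":0},{"dx":0,"dy":0,"dz":0,"roll":0},{"dx":0,"dy":0,"dz":0,"roll":0},{"dx":0,"dy":0,"dz":0,"roll":0},{"dx":0,"dy":0,"dz":0,"roll":0}]' 35
python3 - <<'E'
from h import *
o=[]
for i in range(2):
    p,d=get_image("side");o.append(p[130:310,220:380,::-1])
cv2.imwrite("pics/s7.png",cv2.resize(o[1],None,fx=3.3,fy=3.3))
E
```

```text
time_s: 16.42
ee_pos: [603.7, 7.3, 166.8]
tcp_rot: [-179.7, 0.2, 0.1]
ft_force: [-0.1, 0.0, 0.6]
width: 0.397
```

View pics/s7.png

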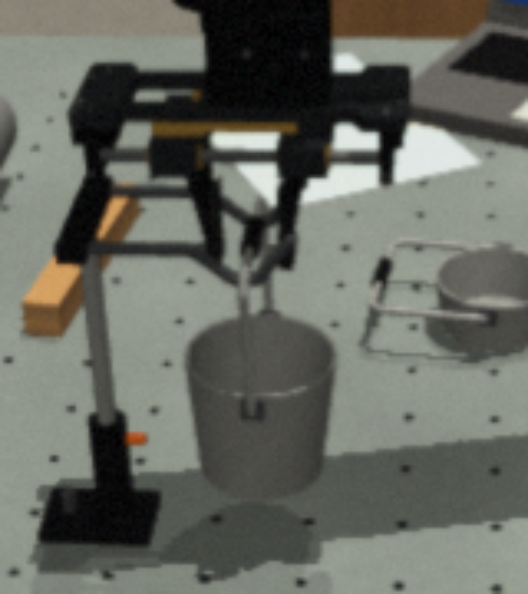

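The pail hangs upright with its bar in both dips at (243,275) and (262,225), and the open fingers are clear of it. I retract straight up.

```bash
python3 -m pendant '[{"dx":0,"dy":0,"dz":0.03,"roll":0},{"dx":0,"dy":0,"dz":0.05,"roll":0},{"dx":0,"dy":0,"dz":0.06,"roll":0},{"dx":0,"dy":0,"dz":0.1,"roll":0},{"dx":0,"dy":0,"dz":0.1,"roll":0}]'
python3 -m pendant '[{"dx":0,"dy":0,"dz":0.1,"roll":0},{"dx":0,"dy":0,"dz":0,"roll":0},{"dx":0,"dy":0,"dz":0,"roll":0},{"dx":0,"dy":0,"dz":0,"roll":0},{"dx":0,"dy":0,"dz":0,"roll":0}]'
python3 -m pendant '[{"dx":0,"dy":0,"dz":0,"roll":0},{"dx":0,"dy":0,"dz":0,"roll":0},{"dx":0,"dy":0,"dz":0,"roll":0},{"dx":0,"dy":0,"dz":0,"roll":0},{"dx":0,"dy":0,"dz":0,"roll":0}]'
python3 -m pendant '[{"dx":0,"dy":0,"dz":0,"roll":0},{"dx":0,"dy":0,"dz":0,"roll":0},{"dx":0,"dy":0,"dz":0,"roll":0},{"dx":0,"dy":0,"dz":0,"roll":0},{"dx":0,"dy":0,"dz":0,"roll":0}]' >/dev/null
python3 - <<'E'
from h import *
o=[]
for i in range(5):
    p,d=get_image("side");o.append(p[150:310,220:380,::-1])
print("frame change",[float(np.abs(a.astype(int)-o[0]).mean().round(2)) for a in o[1:]])
cv2.imwrite("pics/s8.png",cv2.resize(o[-1],None,fx=3.3,fy=3.3))
E
```

```text
time_s: 17.15
ee_pos: [603.0, 7.3, 274.5]
tcp_rot: [-179.7, 0.2, 0.1]
ft_force: [1.1, 0.4, 0.4]
width: 0.403
time_s: 17.77
ee_pos: [603.6, 7.7, 310.5]
tcp_rot: [-179.7, -0.1, 0.1]
ft_force: [0.4, 0.4, 0.7]
width: 0.404
time_s: 18.4
ee_pos: [603.2, 7.6, 309.5]
tcp_rot: [-179.7, 0.0, 0.1]
ft_force: [0.1, -0.2, -0.2]
width: 0.404
frame change [2.12, 2.12, 2.12, 2.12]
```

View pics/s8.png

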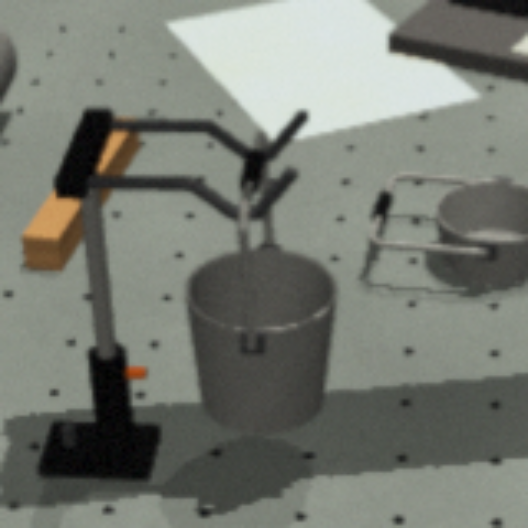

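The pail hangs still and upright, with the bar in both dips (243,210) and (262,160). The gripper is clear, and the frame difference is constant, which is noise only. I hand in.

```bash
python3 -c "
from station import *
print(close_job())"
```

```text
the job is handed in; nothing more can be done
None
```

The tall pail now hangs by its bail on the forked hanger, and the job was handed in at about 19 s with no verdict reported. I gripped the sleeve, swung the bail upright while the pail stood on the table, lifted it, lowered the bar into both dips, opened the fingers and backed off straight up.

- **Hang:** the last picture showed the bar in both dips and the pail upright. The last five frames differed only by a constant noise level, so it was not visibly swinging. When the load came off the gripper, the bar was at about (603, 7, 219), against an estimated seat of (602–604, 7, 220).
- **Robot clear:** the fingers were open to 35 mm, well above the hanger, with about 0 N at the wrist. The largest wrist force shown after any move was about 4 N.
- **Shallow pail:** the arm never went near it, and it looked unmoved in the pictures, but I did not measure its position at the end.
- **Disagreement:** both the side and wrist cameras showed the fingertips about 38 mm short of the stated TCP. I gripped 34 mm lower than planned to allow for it, and the grasp held.

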